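# Rock welded brackets on the surface plate and pull the warped one

## Task

Welding has pulled one of these three T-brackets out of flat. Rock them where they stand on the granite surface plate: ease a fingertip down slowly near the end of a wing and press with some 6 to 10 N, no leaning or jabbing, until you feel which one tips, and keep that wing pressed down for a moment. Then lift that bracket by its rib and set it down gently, upright, in the grey rework tray; leave the two flat brackets and the small things on the plate where they are.

Things in the scene. Friction and masses are not known exactly. Their poses are not given: they have to be found in the camera images.
- surface_plate: dark granite surface plate 350 mm (its x) x 500 mm (its y), level; origin under its centre on the bench, its top face is 80 mm above the origin. It stands roughly ahead of the robot and is fixed.
- bracket_1_mid (a point): One of three look-alike welded steel T-brackets. Base plate 120 mm (its x) x 70 (its y), cut from stock 5 to 8 mm thick, so they differ; an upright rib 8 mm thick (x), 70 long (y), 42 tall stands across its middle, leaving a 56 mm wing on either side along +x and -x. 47 to 50 mm tall, 0.45 to 0.85 kg. This point is its centre: rib mid-plane, 24 mm above the underside; z up, x across the rib.
- bracket_2_mid (a point): The second T-bracket, as bracket_1. All three rest level. The warped one is flat only on a 32 mm wide strip under the rib; from there both wings rise at 0.075 rad, their ends 3.3 mm clear: pressed 43 mm from the rib's middle it yields at about 3 N, sinking about 2 mm there and tipping 0.075 rad till that wing lies on the plate, then stands firm; let go, it rocks back level. Flat ones stand firm at once.
- bracket_3_mid (a point): The third T-bracket, as bracket_1. Each stands at its own yaw on the surface plate, at least 8 mm from the next. Brackets are stiff: on a firm one the force climbs some 8 N or more for each mm that the arm is driven on. Nothing in its resting pose betrays the warped one. Touching down at over 10 mm/s already knocks it with 20 N or more.
- rework_tray: grey open sheet-steel tray, empty, 260 mm (its x) x 190 mm (its y) x 45 mm tall, walls and floor 3 mm thick, fixed on the bench to the left or the right of the plate; origin under its centre.
- square: bystander: small steel try square lying flat near the far edge of the surface plate, stock 75 mm, blade 100 mm, 14 mm tall. Leave alone.
- elbow: bystander: copper pipe elbow, 25 mm thick with 30 mm legs, lying near the far edge of the surface plate. Leave alone.
There are look-alikes about, which are no part of the job. What is shaped like the part that bears bracket_2_mid but orange or purple is not meant.

How it is judged (in metres and radians):
On the way, in this order (a step that is already met when the one before it is completed fails the run):
1. the warped bracket is rocked: standing on the surface plate and pressed by the fingers, it is kept tipped by more than 0.05 rad under a finger load of 4 to 16 N (angle between bracket_2_mid's own z axis and vertical between 0.05 and 0.15 rad and contact force between the fingers and bracket_2 between 4 and 16 N and contact force between bracket_2 and surface_plate above 5 N and z of bracket_2_mid in the frame of surface_plate below 0.11 m), for 0.2 s.
2. the warped bracket is lifted clear of the surface plate (z of bracket_2_mid in the frame of surface_plate above 0.125 m), for 0.1 s.
At the end, for the whole second after the job is handed in: The warped bracket stands upright (within 0.12 rad) and at rest on the floor of the rework tray, wholly inside its walls, let go; the two flat brackets stand level on the surface plate within 20 mm of where they were (x of bracket_2_mid in the frame of rework_tray between -0.1 and 0.1 m and y of bracket_2_mid in the frame of rework_tray between -0.07 and 0.07 m and z of bracket_2_mid in the frame of rework_tray below 0.034 m and angle between bracket_2_mid's own z axis and vertical below 0.12 rad and linear speed of bracket_2 below 0.02 m/s and distance of each of bracket_1_mid, bracket_3_mid from where it was at the start of the episode below 0.02 m and angle between each of bracket_1_mid, bracket_3_mid's own z axis and vertical below 0.04 rad); the robot touches nothing.
It fails at once if a flat bracket is leaned on or jabbed: more than 25 N from the fingers (contact force between the fingers and bracket_1 above 25 N or contact force between the fingers and bracket_3 above 25 N).
It fails at once if the warped bracket is leaned on or banged: it bears on the surface plate with more than 50 N, its own weight of about 5 N included (contact force between bracket_2 and surface_plate above 50 N).
It fails at once if the warped bracket is dropped (moves faster than 0.2 m/s with no finger on it) or slammed into the tray (over 200 N) ((contact force between the fingers and bracket_2 below 0.1 N and linear speed of bracket_2 above 0.2 m/s) or contact force between bracket_2 and rework_tray above 200 N).
It fails at once if a flat bracket is lifted, tipped over or shoved more than 25 mm (distance of any of bracket_1_mid, bracket_3_mid from where it was at the start of the episode above 0.025 m or angle between any of bracket_1_mid, bracket_3_mid's own z axis and vertical above 0.12 rad).
It fails at once if the square or the elbow on the plate is moved more than 20 mm (distance of any of square, elbow from where it was at the start of the episode above 0.02 m).
It also fails if it takes over 72 s, if anything falls off the work surface, if the arm or the gripper's body presses on something with over 40 N, if the wrist force passes 120 N, or if a joint passes its speed limit or range.

## Robot

A 6-joint arm with a two-finger parallel gripper is mounted at the origin on the work surface. World frame = base frame: x ahead of the robot, y to its left, z up, the work surface at z = 0. Lengths are in m, angles in degrees, forces in N, time in s.
With the tool pointing down it reaches from about 0.3 to 0.75 m from the base axis. Payload 8.5 kg.
Tool frame: the origin (TCP) lies between the finger pads; the fingertips stand env.finger_overhang ahead of it and the grasp point (between the pads) lies 2 mm behind it (env.finger_overhang is the distance from the TCP to the fingertips, in m); z points along the fingers, y is the line along which they close (so a half turn about z gives the same grasp; the last joint's range is limited). The gripper opens to 85 mm and grips with 20 to 120 N. Pads are 22 mm wide; open, the fingers measure 114 mm over their backs; the gripper's body (76 mm by 85 mm) begins 54 mm behind the grasp point. The pads swing forward as they close: fully open they stand 13 mm farther back than shut.
Start: joints at [55.674, 21.807, 74.336, -0, 83.858, -12.336], TCP at [0.206, 0.51, 0.248] pointing down, gripper open.
Joint ranges: [-178.18, 178.18], [-50.72, 133.34], [12.68, 142.11], [-81.47, 261.47], [9.98, 163.14], [-165.26, 165.26]. Speed limits (degrees/s): [136.94, 136.94, 180, 180, 180, 180].

## Interface

Orientations are given as a 3x3 rotation matrix whose columns are the frame's x, y, z axes.
In Python, from rig import env gives the robot as it stands. The module is installed in compiled form; this text tells all that it offers.
- The arm moves only by the tool jog_arm, never from a script. Its arguments are lists of equal length, an entry for each row: "hand": the finger opening in m, from 0 to 0.0854; "travel": the shift along the world's x, y, z in m, a list of three; "yaw": the turn about the world's z in rad. A call has exactly 5 rows; each row shifts and turns the commanded pose from where the row before left it; what a row does not reach is not made up. A row lasts 1/8 s, in which the tool goes at most 62.5 mm and 10.7 degrees, less where a joint would pass 70% of its speed; a pose out of reach is approached as far as the arm can. A call is refused whole if a number of a shift passes 0.0625 or a number of a turn 0.188, either way. A call with a gripper value outside its range is refused whole. The fingers move at their own pace and stop on an object; "grip_force" is the grip in N (left out, the last holds). Time passes only in rows, so rows that do not move let the fingers close, or fill a call up. It gives the time, the measured TCP pose, the force, the opening and the grip force at its end, in the units of the state.
- env.observe(): the state, without advancing time (a new reading comes with each control period).
- env.get_image(name): name is "side" or "top" or "wrist"; returns the picture (384x512x3 uint8, red, green, blue); there is no depth.
- env.calibration(name): a dict with "fx", "fy", "cx", "cy" (pixels), "position" and "rotation" of the camera in the world; the wrist camera has in their place "hand_eye" (4x4, takes a point from camera to tool coordinates, whose origin is the TCP and whose axes are the flange's). Camera axes: x right, y down, z forward; pixel columns grow to the right and rows downward; lengths in m; the calibration is good to about 2 mm. A picture is of the moment at which its call begins: read the wrist's pose just before it. calibration takes no time and is no camera call.
- env.close_job(): hands the job in; it is judged then, once.
The state is a dict: "time_s": time; "q": joint angles; "qvel": joint speeds; "joint_efforts": joint torques, N m; "position": TCP position; "tool_rot": TCP orientation; "ft_force": force on the tool from outside, world axes, zero at the start; "wrist_torque": the same for the moment, N m; "grip_width": finger opening in m; "gripper_force": force on a finger pad.
Only numpy, scipy, OpenCV 4.12 (cv2) and the standard library are available. Lean on these libraries where they do the work, as an engineer would, in place of code of your own. Each camera call takes 0.05 s, during which the arm holds its last target. There are 200 camera calls.

## Working session

There is one attempt and no reset: what is moved stays moved. The work goes in short steps, Python scripts to look and compute and a tool call to move; the robot and the scene stay as the last step left them, time stands still between calls to the robot, and variables do not carry over. Pictures are saved under pics/ and viewed, at most 10 in all, crops included, and the job is handed in when it is done.

Besides the shell and the picture viewer there is one more tool, called in YAML: its name, and indented under it one key for each argument. jog_arm: Moves the arm, as the interface text tells. Its arguments: {"type":"object","properties":{"hand":{"type":"array"},"travel":{"type":"array"},"yaw":{"type":"array"},"grip_force":{"type":"number"}},"required":["hand","travel","yaw"]}

```bash
mkdir -p pics
cat > h.py <<'E'
from rig import env
import numpy as np, cv2
def cal(n):
    c=env.calibration(n); K=np.array([[c['fx'],0,c['cx']],[0,c['fy'],c['cy']],[0,0,1]])
    if 'hand_eye' in c:
        s=env.observe(); T=np.eye(4); T[:3,:3]=s['tool_rot']; T[:3,3]=s['position']
        M=T@np.array(c['hand_eye']); return K,M[:3,:3],M[:3,3]
    return K,np.array(c['rotation']),np.array(c['position'])
def ray(C,uv):
    K,R,p=C; return R@np.linalg.solve(K,[uv[0],uv[1],1.])
def onz(C,uv,z):
    d=ray(C,uv); return C[2]+d*(z-C[2][2])/d[2]
def tri(views):
    A=np.zeros((3,3)); b=np.zeros(3)
    for C,uv in views:
        d=ray(C,uv); d/=np.linalg.norm(d); P=np.eye(3)-np.outer(d,d); A+=P; b+=P@C[2]
    return np.linalg.solve(A,b)
def proj(C,X):
    K,R,p=C; x=K@(R.T@(np.array(X)-p)); return x[:2]/x[2]
E
python3 - <<'E'
from h import *
a=env.get_image('top');b=env.get_image('side')
cv2.imwrite('pics/top0.png',a[:,:,::-1]);cv2.imwrite('pics/side0.png',b[:,:,::-1])
cv2.imwrite('pics/top.png',cv2.resize(a[:,:,::-1],(800,600),interpolation=3))
cv2.imwrite('pics/side.png',cv2.resize(b[:,:,::-1],(800,600),interpolation=3))
print(env.finger_overhang,env.observe())
for n in('top','side'):print(cal(n))
E
```

```text
0.017 {'time_s': 0.1, 'q': array([ 5.56762424e+01,  2.18380351e+01,  7.43782766e+01, -7.71115011e-05,
        8.38582869e+01, -1.23364112e+01]), 'qvel': array([ 0.03982557, -0.12091136, -0.06620827,  0.04900243,  0.0209146 ,
        0.05496501]), 'joint_efforts': array([ 4.41265292e-03, -4.49218404e+01, -2.31654525e+01, -1.67803123e-04,
        3.70765760e-03, -9.95451103e-06]), 'position': array([0.20579457, 0.50979634, 0.24777758]), 'tool_rot': array([[-9.27266515e-01,  3.74401218e-01, -7.33046876e-04],
       [ 3.74401834e-01,  9.27265932e-01, -1.07602307e-03],
       [ 2.76865047e-04, -1.27221426e-03, -9.99999152e-01]]), 'ft_force': array([ 0.66585257, -0.7751042 , -0.34550467]), 'wrist_torque': array([-0.02735161, -0.03902314, -0.01408765]), 'gripper_force': 0.0, 'grip_width': 0.08561886248965705}
(array([[475.15598476,   0.        , 262.53220999],
       [  0.        , 475.15598476, 186.26547626],
       [  0.        ,   0.        ,   1.        ]]), array([[ 0.00953423, -0.9803034 ,  0.19726717],
       [-0.9998795 , -0.01176307, -0.01012987],
       [ 0.01225082, -0.19714682, -0.98029743]]), array([0.2788471 , 0.01082857, 1.27441427]))
(array([[414.56475137,   0.        , 252.73874176],
       [  0.        , 414.56475137, 191.90652788],
       [  0.        ,   0.        ,   1.        ]]), array([[ 0.89260549, -0.24998508,  0.37518382],
       [-0.45073005, -0.51308122,  0.73047251],
       [ 0.00989254, -0.82113039, -0.5706549 ]]), array([ 0.04097207, -0.84871624,  0.78587591]))
```

View pics/top.png

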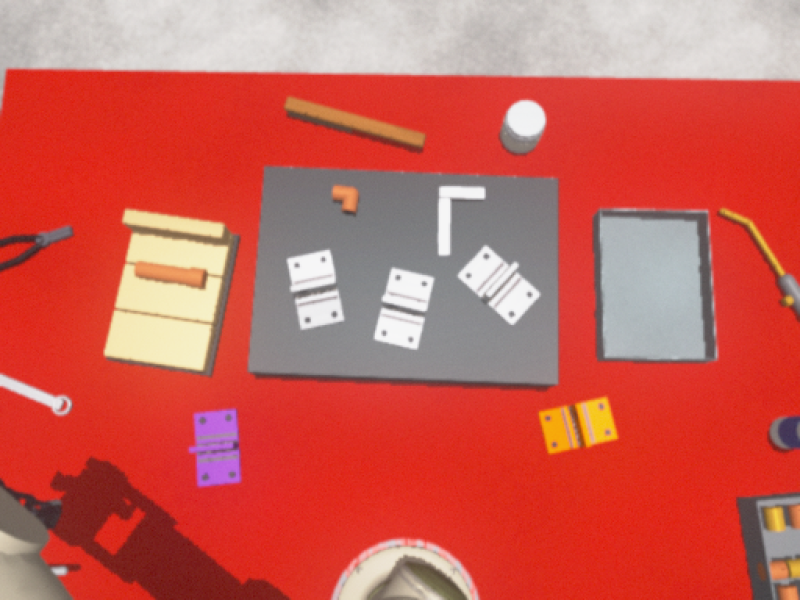

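View pics/side.png

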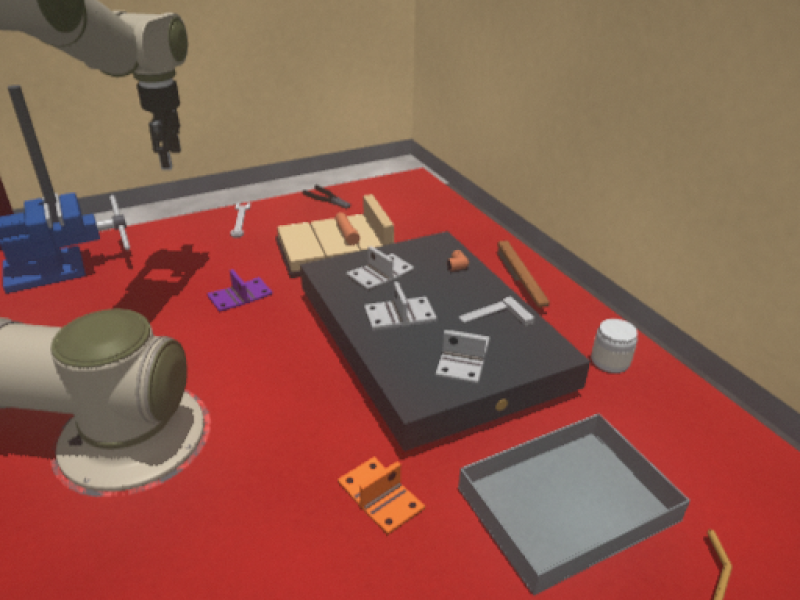

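The top view shows three white brackets at about (315,289), (405,308) and (499,285), and the tray at (655,285), all in 800x600 pixels. The orange and purple ones are off the plate. I'll enlarge next.

Run:
```python
import cv2
a=cv2.imread('pics/top0.png')[150:240,175:355]; b=cv2.imread('pics/side0.png')[150:255,210:325]
cv2.imwrite('pics/topc.png',cv2.resize(a,None,fx=4.4,fy=4.4,interpolation=2))
cv2.imwrite('pics/sidec.png',cv2.resize(b,None,fx=5.5,fy=5.5,interpolation=2))
```

```text
(no output)
```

View pics/topc.png

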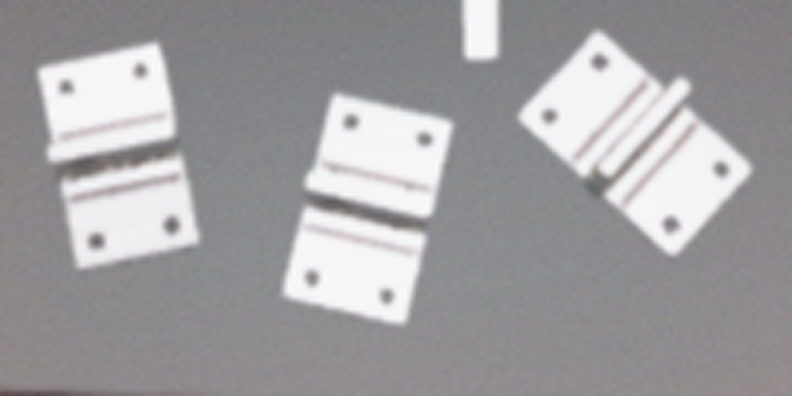

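View pics/sidec.png

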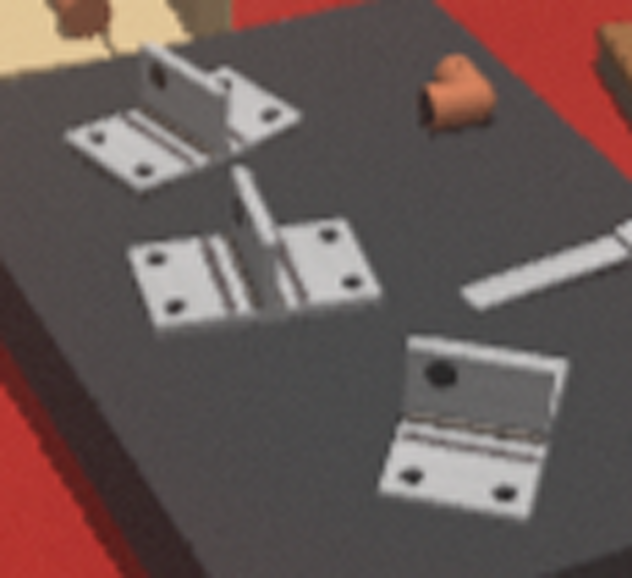

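Run:
```python
from h import *
t,s=cal('top'),cal('side')
T=lambda u,v:((u+.5)/4.4-.5+175,(v+.5)/4.4-.5+150)
S=lambda u,v:((u+.5)/5.5-.5+210,(v+.5)/5.5-.5+150)
F=lambda u,v:((u+.5)/1.5625-.5,(v+.5)/1.5625-.5)
for n,p in dict(A=[(96,241,97,137),(171,225,144,170)],B=[(312,278,155,258),(387,296,174,306),(350,122,328,236),(425,139,351,283)],C=[(671,224,411,476),(721,169,504,493)]).items():
    for q in p: print(n,tri([(t,T(*q[:2])),(s,S(*q[2:]))]).round(4))
for n,c in dict(A=[(38,68),(158,42),(199,242),(78,269)],B=[(334,94),(453,121),(405,324),(283,295)],C=[(598,30),(752,170),(674,255),(519,116)]).items():
    P=np.array([onz(t,T(*q),.0865)[:2] for q in c]); e=[np.linalg.norm(P[i]-P[i-1]) for i in range(4)]
    m=P.mean(0); 
    # long axis: 
    d=(P[0]+P[1]-P[2]-P[3])/2 if n!='C' else (P[0]+P[3]-P[1]-P[2])/2
    d/=np.linalg.norm(d)
    print(n,'mid',m.round(4),'long',d.round(3),np.degrees(np.arctan2(d[1],d[0])).round(1),'press far/near',(m+d*.045).round(4),(m-d*.045).round(4),np.round(e,3))
P=np.array([onz(t,F(*q),.045)[:2] for q in[(596,211),(709,209),(717,359),(599,360)]]);print('tray',P.round(3),P.mean(0))
P=[tri([(t,F(*a)),(s,F(*b))]).round(3) for a,b in[((599,360),(460,485)),((717,359),(536,586)),((709,209),(687,500)),((596,211),(600,417))]];print(P)
R=env.observe()['tool_rot'];print('ytool',R[:,1])
```

```text
A [0.4698 0.1646 0.0884]
A [0.4796 0.1219 0.0883]
B [0.4489 0.0406 0.0897]
B [ 0.4392 -0.0024  0.0901]
B [0.5411 0.02   0.0886]
B [ 0.5311 -0.0235  0.0892]
C [ 0.4836 -0.1661  0.0862]
C [ 0.5161 -0.1956  0.0864]
A mid [0.5202 0.1542] long [0.974 0.227] 13.1 press far/near [0.564  0.1644] [0.4763 0.144 ] [0.121 0.071 0.121 0.071]
B mid [0.4906 0.0086] long [ 0.975 -0.224] -12.9 press far/near [ 0.5344 -0.0014] [0.4467 0.0187] [0.122 0.071 0.122 0.072]
C mid [ 0.531  -0.1459] long [0.678 0.735] 47.3 press far/near [ 0.5615 -0.1128] [ 0.5005 -0.179 ] [0.07  0.121 0.068 0.12 ]
tray [[ 0.672 -0.322]
 [ 0.678 -0.519]
 [ 0.417 -0.514]
 [ 0.413 -0.317]] [ 0.54526661 -0.4178469 ]
[array([ 0.419, -0.327,  0.008]), array([ 0.417, -0.519,  0.029]), array([ 0.675, -0.516,  0.047]), array([ 0.68 , -0.327,  0.034])]
ytool [ 0.37440122  0.92726593 -0.00127221]
```

jog_arm:
  hand: [0,0,0,0,0]
  travel:
    - [0.024,-0.049,0]
    - [0.024,-0.049,0]
    - [0.024,-0.049,0]
    - [0.024,-0.049,0]
    - [0.024,-0.049,0]
  yaw: [-0.141,-0.141,-0.141,-0.141,-0.141]
  grip_force: 40

```text
time_s: 0.72
position: [0.3263, 0.2633, 0.2482]
tool_rot: [[-0.46, 0.888, -0.0], [0.888, 0.46, -0.0], [-0.0, -0.0, -1.0]]
ft_force: [0.5, 1.0, 0.3]
grip_width: -0.0003
gripper_force: 0.0
```

jog_arm:
  hand: [0,0,0,0,0]
  travel:
    - [0.024,-0.049,-0.01]
    - [0.024,-0.049,-0.02]
    - [0.024,-0.049,-0.02]
    - [0.024,-0.049,-0.02]
    - [0.025,-0.049,-0.02]
  yaw: [-0.141,-0.141,-0.141,-0.141,-0.141]

```text
time_s: 1.35
position: [0.4474, 0.0182, 0.1576]
tool_rot: [[0.226, 0.974, -0.0], [0.974, -0.226, 0.0], [0.0, -0.0, -1.0]]
ft_force: [1.1, 0.3, -0.5]
grip_width: 0.0
gripper_force: 0.0
```

Run:
```python
from h import *
C=cal('wrist');a=env.get_image('wrist')[:,:,::-1].copy()
cv2.imwrite('pics/w1raw.png',a)
for p,c in(((.4474,.0182,.0885),(0,0,255)),((.4906,.0086,.129),(0,255,0))):
    u=proj(C,p);print(u);cv2.drawMarker(a,tuple(int(x) for x in u),c,0,12,1)
cv2.imwrite('pics/w1.png',a)
```

```text
[256.80213159 212.04909056]
[343.16917082 239.25411744]
```

View pics/w1.png

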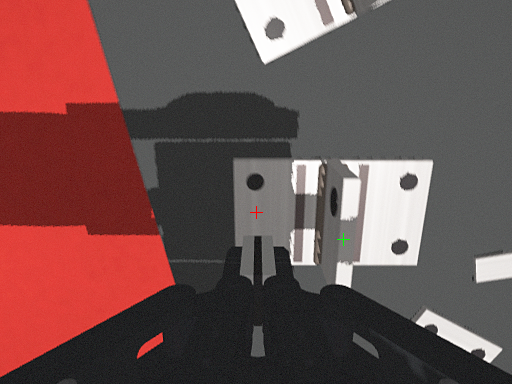

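The wrist view shows the fingertips over the near wing of the middle bracket, with the marker at (256,212). The rib is about 90 px to the right and clear of the fingers.

jog_arm:
  hand: [0,0,0,0,0]
  travel:
    - [0,0,-0.014]
    - [0,0,-0.014]
    - [0,0,-0.012]
    - [0,0,-0.005]
    - [0,0,-0.001]
  yaw: [0,0,0,0,0]

```text
time_s: 2.02
position: [0.4469, 0.0201, 0.1122]
tool_rot: [[0.221, 0.975, -0.0], [0.975, -0.221, 0.0], [-0.0, -0.0, -1.0]]
ft_force: [-0.3, 0.4, -0.4]
grip_width: -0.0001
gripper_force: 0.0
```

jog_arm:
  hand: [0,0,0,0,0]
  travel:
    - [0,0,-0.0004]
    - [0,0,-0.0004]
    - [0,0,-0.0004]
    - [0,0,-0.0004]
    - [0,0,-0.0004]
  yaw: [0,0,0,0,0]

```text
time_s: 2.65
position: [0.447, 0.02, 0.1103]
tool_rot: [[0.221, 0.975, 0.0], [0.975, -0.221, -0.0], [0.0, 0.0, -1.0]]
ft_force: [1.1, 0.9, 0.2]
grip_width: -0.0003
gripper_force: 0.0
```

jog_arm:
  hand: [0,0,0,0,0]
  travel:
    - [0,0,-0.0005]
    - [0,0,-0.0005]
    - [0,0,-0.0004]
    - [0,0,-0.0003]
    - [0,0,-0.0003]
  yaw: [0,0,0,0,0]

```text
time_s: 3.28
position: [0.4469, 0.02, 0.1083]
tool_rot: [[0.221, 0.975, 0.0], [0.975, -0.221, 0.0], [0.0, 0.0, -1.0]]
ft_force: [0.5, -0.2, 0.3]
grip_width: -0.0001
gripper_force: 0.0
```

jog_arm:
  hand: [0,0,0,0,0]
  travel:
    - [0,0,-0.0003]
    - [0,0,-0.0003]
    - [0,0,-0.0003]
    - [0,0,-0.0003]
    - [0,0,-0.0003]
  yaw: [0,0,0,0,0]

```text
time_s: 3.9
position: [0.4469, 0.02, 0.1068]
tool_rot: [[0.221, 0.975, -0.0], [0.975, -0.221, 0.0], [-0.0, -0.0, -1.0]]
ft_force: [-0.3, 0.2, -0.2]
grip_width: -0.0001
gripper_force: 0.0
```

jog_arm:
  hand: [0,0,0,0,0]
  travel:
    - [0,0,-0.0002]
    - [0,0,-0.0002]
    - [0,0,-0.0002]
    - [0,0,-0.0002]
    - [0,0,-0.0002]
  yaw: [0,0,0,0,0]

```text
time_s: 4.53
position: [0.4469, 0.02, 0.1058]
tool_rot: [[0.221, 0.975, -0.0], [0.975, -0.221, 0.0], [0.0, -0.0, -1.0]]
ft_force: [0.0, -0.2, -0.7]
grip_width: -0.0001
gripper_force: 0.0
```

jog_arm:
  hand: [0,0,0,0,0]
  travel:
    - [0,0,-0.0002]
    - [0,0,-0.0002]
    - [0,0,-0.0002]
    - [0,0,-0.0002]
    - [0,0,-0.0002]
  yaw: [0,0,0,0,0]

```text
time_s: 5.15
position: [0.447, 0.02, 0.105]
tool_rot: [[0.221, 0.975, 0.0], [0.975, -0.221, -0.0], [-0.0, 0.0, -1.0]]
ft_force: [-1.9, 0.5, 5.8]
grip_width: -0.0002
gripper_force: 3.0
```

jog_arm:
  hand: [0,0,0,0,0]
  travel:
    - [0,0,-0.0002]
    - [0,0,-0.0002]
    - [0,0,-0.0001]
    - [0,0,0]
    - [0,0,0]
  yaw: [0,0,0,0,0]

```text
time_s: 5.78
position: [0.447, 0.02, 0.105]
tool_rot: [[0.221, 0.975, 0.001], [0.975, -0.221, -0.0], [-0.0, 0.001, -1.0]]
ft_force: [-3.1, 1.3, 10.2]
grip_width: 0.0
gripper_force: 5.3
```

The middle bracket stands firm: z did not change while the force rose to 10 N. I'll try the left one next.

jog_arm:
  hand: [0,0,0,0,0]
  travel:
    - [0,0,0.005]
    - [0,0,0.02]
    - [0,0,0.04]
    - [0.01,0.04,0]
    - [0.019,0.044,0]
  yaw: [0,0,0.1,0.176,0.176]

```text
time_s: 6.4
position: [0.4762, 0.1046, 0.17]
tool_rot: [[-0.231, 0.973, 0.001], [0.973, 0.231, -0.0], [-0.0, 0.001, -1.0]]
ft_force: [0.1, -0.0, -0.3]
grip_width: -0.0003
gripper_force: 0.0
```

jog_arm:
  hand: [0,0,0,0,0]
  travel:
    - [0,0.04,0]
    - [0,0,-0.02]
    - [0,0,-0.025]
    - [0,0,-0.01]
    - [0,0,-0.003]
  yaw: [0,0,0,0,0]

```text
time_s: 7.02
position: [0.476, 0.1439, 0.1112]
tool_rot: [[-0.227, 0.974, -0.0], [0.974, 0.227, -0.0], [0.0, -0.0, -1.0]]
ft_force: [-1.1, 0.4, 0.3]
grip_width: 0.0004
gripper_force: 0.0
```

jog_arm:
  hand: [0,0,0,0,0]
  travel:
    - [0,0,-0.0007]
    - [0,0,-0.0007]
    - [0,0,-0.0006]
    - [0,0,-0.0005]
    - [0,0,-0.0005]
  yaw: [0,0,0,0,0]

```text
time_s: 7.65
position: [0.476, 0.144, 0.1084]
tool_rot: [[-0.227, 0.974, 0.0], [0.974, 0.227, 0.0], [-0.0, 0.0, -1.0]]
ft_force: [-0.1, -0.5, 0.3]
grip_width: 0.0001
gripper_force: 0.0
```

jog_arm:
  hand: [0,0,0,0,0]
  travel:
    - [0,0,-0.0005]
    - [0,0,-0.0005]
    - [0,0,-0.0003]
    - [0,0,-0.0003]
    - [0,0,-0.0003]
  yaw: [0,0,0,0,0]

```text
time_s: 8.28
position: [0.4759, 0.144, 0.1064]
tool_rot: [[-0.227, 0.974, 0.0], [0.974, 0.227, -0.0], [-0.0, -0.0, -1.0]]
ft_force: [0.7, -0.3, -0.2]
grip_width: -0.0
gripper_force: 0.0
```

jog_arm:
  hand: [0,0,0,0,0]
  travel:
    - [0,0,-0.0002]
    - [0,0,-0.0002]
    - [0,0,-0.0002]
    - [0,0,-0.0002]
    - [0,0,-0.0002]
  yaw: [0,0,0,0,0]

```text
time_s: 8.9
position: [0.4759, 0.144, 0.1054]
tool_rot: [[-0.227, 0.974, -0.0], [0.974, 0.227, 0.0], [0.0, -0.0, -1.0]]
ft_force: [-0.7, 0.3, -0.3]
grip_width: 0.0001
gripper_force: 0.0
```

jog_arm:
  hand: [0,0,0,0,0]
  travel:
    - [0,0,-0.0002]
    - [0,0,-0.0002]
    - [0,0,-0.0002]
    - [0,0,-0.0002]
    - [0,0,-0.0002]
  yaw: [0,0,0,0,0]

```text
time_s: 9.52
position: [0.4759, 0.144, 0.1045]
tool_rot: [[-0.227, 0.974, 0.0], [0.974, 0.227, -0.0], [-0.0, 0.0, -1.0]]
ft_force: [-1.8, -0.2, 1.5]
grip_width: -0.0
gripper_force: 1.1
```

Light contact at z 0.1045, so I'll ease down further.

jog_arm:
  hand: [0,0,0,0,0]
  travel:
    - [0,0,-0.0002]
    - [0,0,-0.0002]
    - [0,0,-0.0002]
    - [0,0,-0.0002]
    - [0,0,0]
  yaw: [0,0,0,0,0]

```text
time_s: 10.15
position: [0.4758, 0.144, 0.1036]
tool_rot: [[-0.227, 0.974, -0.0], [0.974, 0.227, -0.0], [0.0, -0.0, -1.0]]
ft_force: [-2.2, -1.1, 2.8]
grip_width: 0.0001
gripper_force: 1.4
```

Yielding at about 3 N, so this is the warped one. I'll keep easing down.

jog_arm:
  hand: [0,0,0,0,0]
  travel:
    - [0,0,-0.0002]
    - [0,0,-0.0002]
    - [0,0,-0.0002]
    - [0,0,-0.0002]
    - [0,0,-0.0002]
  yaw: [0,0,0,0,0]

```text
time_s: 10.78
position: [0.4759, 0.144, 0.1026]
tool_rot: [[-0.227, 0.974, -0.0], [0.974, 0.227, -0.0], [0.0, -0.0, -1.0]]
ft_force: [-2.6, -0.3, 3.4]
grip_width: -0.0001
gripper_force: 1.5
```

jog_arm:
  hand: [0,0,0,0,0]
  travel:
    - [0,0,-0.0002]
    - [0,0,-0.0002]
    - [0,0,-0.0002]
    - [0,0,-0.0001]
    - [0,0,0]
  yaw: [0,0,0,0,0]

```text
time_s: 11.4
position: [0.4758, 0.144, 0.1021]
tool_rot: [[-0.227, 0.974, -0.0], [0.974, 0.227, -0.0], [-0.0, -0.0, -1.0]]
ft_force: [-4.3, -0.3, 4.8]
grip_width: 0.0003
gripper_force: 2.7
```

jog_arm:
  hand: [0,0,0,0,0]
  travel:
    - [0,0,-0.0002]
    - [0,0,-0.0002]
    - [0,0,0]
    - [0,0,0]
    - [0,0,0]
  yaw: [0,0,0,0,0]

```text
time_s: 12.02
position: [0.4759, 0.144, 0.1021]
tool_rot: [[-0.227, 0.974, 0.0], [0.974, 0.227, -0.0], [-0.0, 0.0, -1.0]]
ft_force: [-5.1, -1.0, 8.9]
grip_width: 0.0001
gripper_force: 4.8
```

jog_arm:
  hand: [0,0,0,0,0]
  travel:
    - [0,0,0]
    - [0,0,0]
    - [0,0,0]
    - [0,0,0]
    - [0,0,0]
  yaw: [0,0,0,0,0]

```text
time_s: 12.65
position: [0.4759, 0.144, 0.102]
tool_rot: [[-0.227, 0.974, 0.0], [0.974, 0.227, -0.0], [-0.0, 0.0, -1.0]]
ft_force: [-5.3, -0.4, 9.4]
grip_width: 0.0
gripper_force: 4.8
```

It stands firm at 9 N after about 2.4 mm of travel, so it is tipped and held. I'll release gently, then look at the rib from above.

jog_arm:
  hand: [0,0,0,0,0]
  travel:
    - [0,0,0.0006]
    - [0,0,0.0007]
    - [0,0,0.0008]
    - [0,0,0.001]
    - [0,0,0.002]
  yaw: [0,0,0,0,0]

```text
time_s: 13.28
position: [0.4762, 0.144, 0.1066]
tool_rot: [[-0.227, 0.974, 0.0], [0.974, 0.227, 0.0], [-0.0, 0.0, -1.0]]
ft_force: [-0.0, -0.5, -0.2]
grip_width: 0.0001
gripper_force: 0.0
```

jog_arm:
  hand: [0,0,0.085,0.085,0.085]
  travel:
    - [0,0,0.03]
    - [0,0,0.05]
    - [0,0,0.05]
    - [0,0,0.01]
    - [0,0,0]
  yaw: [0,0,0,0,0]

```text
time_s: 13.9
position: [0.4759, 0.144, 0.2463]
tool_rot: [[-0.227, 0.974, 0.0], [0.974, 0.227, 0.0], [-0.0, 0.0, -1.0]]
ft_force: [-1.1, -0.3, -0.2]
grip_width: 0.0544
gripper_force: 0.0
```

Run:
```python
from h import *
s=env.observe();print(s['position'],s['ft_force'])
C=cal('wrist');a=env.get_image('wrist')[:,:,::-1].copy()
np.savez('w2.npz',K=C[0],R=C[1],p=C[2]);cv2.imwrite('pics/w2raw.png',a)
u=proj(C,(.5202,.1542,.128));print(u)
cv2.drawMarker(a,tuple(int(x) for x in u),(0,255,0),0,12,1)
cv2.imwrite('pics/w2.png',cv2.resize(a,(800,600),interpolation=2))
```

```text
[0.47587521 0.14396486 0.24634815] [-1.0950302  -0.34186798 -0.2497987 ]
[316.59036846 189.30266223]
```

View pics/w2.png

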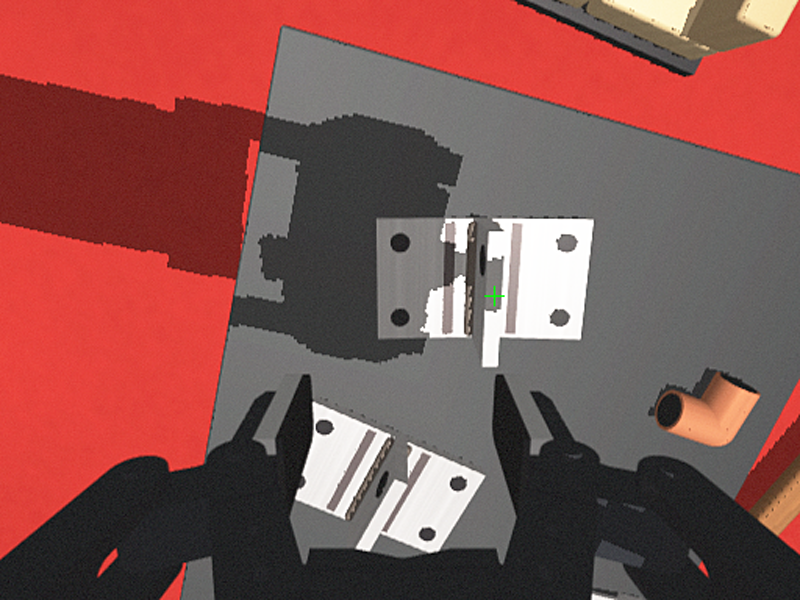

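The wrist view shows the rib top centred near (492,299) in 800x600 pixels, matching the marker. The bracket is level again and the rib lies parallel to the pads.

jog_arm:
  hand: [0.085,0.085,0.085,0.085,0.085]
  travel:
    - [0.03,0.006,0]
    - [0.014,0.004,0]
    - [0,0,-0.03]
    - [0,0,-0.035]
    - [0,0,-0.03]
  yaw: [0,0,0,0,0]

```text
time_s: 14.58
position: [0.5189, 0.1539, 0.1485]
tool_rot: [[-0.227, 0.974, -0.004], [0.974, 0.227, -0.0], [0.001, -0.004, -1.0]]
ft_force: [0.2, 0.8, 1.0]
grip_width: 0.0848
gripper_force: 0.0
```

jog_arm:
  hand: [0.085,0.085,0.085,0.085,0.085]
  travel:
    - [0,0,-0.02]
    - [0,0,-0.013]
    - [0,0,-0.005]
    - [0,0,-0.001]
    - [0,0,0]
  yaw: [0,0,0,0,0]

```text
time_s: 15.2
position: [0.5202, 0.154, 0.1131]
tool_rot: [[-0.227, 0.974, 0.001], [0.974, 0.227, 0.0], [-0.0, 0.001, -1.0]]
ft_force: [0.3, 0.2, 1.1]
grip_width: 0.0852
gripper_force: 0.0
```

jog_arm:
  hand: [0.05,0.03,0.02,0.015,0.012]
  travel:
    - [0,0,0]
    - [0,0,0]
    - [0,0,0]
    - [0,0,0]
    - [0,0,0]
  yaw: [0,0,0,0,0]
  grip_force: 50

```text
time_s: 15.82
position: [0.5199, 0.154, 0.1126]
tool_rot: [[-0.227, 0.974, -0.0], [0.974, 0.227, -0.0], [-0.0, -0.0, -1.0]]
ft_force: [-0.7, 0.6, -0.6]
grip_width: 0.0121
gripper_force: 0.0
```

jog_arm:
  hand: [0.009,0.006,0,0,0]
  travel:
    - [0,0,0]
    - [0,0,0]
    - [0,0,0]
    - [0,0,0]
    - [0,0,0]
  yaw: [0,0,0,0,0]

```text
time_s: 16.45
position: [0.5198, 0.154, 0.1127]
tool_rot: [[-0.227, 0.974, -0.0], [0.974, 0.227, -0.0], [-0.0, -0.0, -1.0]]
ft_force: [-2.9, -0.8, 3.7]
grip_width: 0.0069
gripper_force: 49.5
```

jog_arm:
  hand: [0,0,0,0,0]
  travel:
    - [0,0,0.002]
    - [0,0,0.006]
    - [0,0,0.012]
    - [0,0,0.015]
    - [0,0,0.015]
  yaw: [0,0,0,0,0]

```text
time_s: 17.08
position: [0.5201, 0.154, 0.164]
tool_rot: [[-0.227, 0.974, 0.001], [0.974, 0.227, 0.0], [-0.0, 0.001, -1.0]]
ft_force: [-0.2, -0.3, -4.7]
grip_width: 0.007
gripper_force: 48.7
```

jog_arm:
  hand: [0,0,0,0,0]
  travel:
    - [0,-0.01,0.03]
    - [0,-0.03,0.03]
    - [0,-0.045,0.02]
    - [0,-0.045,0]
    - [0,-0.045,0]
  yaw: [0,0,0,-0.04,-0.04]

```text
time_s: 17.7
position: [0.5197, -0.0223, 0.2439]
tool_rot: [[-0.147, 0.989, 0.002], [0.989, 0.147, -0.0], [-0.001, 0.002, -1.0]]
ft_force: [0.7, 0.5, -6.5]
grip_width: 0.0071
gripper_force: 49.0
```

jog_arm:
  hand: [0,0,0,0,0]
  travel:
    - [0.005,-0.045,0]
    - [0.005,-0.045,0]
    - [0.005,-0.045,0]
    - [0.005,-0.045,0]
    - [0.006,-0.045,0]
  yaw: [-0.04,-0.04,-0.04,-0.02,0]

```text
time_s: 18.32
position: [0.5458, -0.2475, 0.2437]
tool_rot: [[-0.009, 1.0, 0.001], [1.0, 0.009, -0.0], [-0.0, 0.001, -1.0]]
ft_force: [1.0, -0.5, -5.7]
grip_width: 0.007
gripper_force: 49.1
```

jog_arm:
  hand: [0,0,0,0,0]
  travel:
    - [0,-0.045,0]
    - [0,-0.045,0]
    - [0,-0.045,0]
    - [0,-0.028,0]
    - [0,-0.01,0]
  yaw: [0,0,0,0,0]

```text
time_s: 18.95
position: [0.5454, -0.4204, 0.2427]
tool_rot: [[-0.007, 1.0, -0.0], [1.0, 0.007, 0.0], [0.0, -0.0, -1.0]]
ft_force: [-0.7, 0.7, -5.1]
grip_width: 0.0073
gripper_force: 49.1
```

Run:
```python
from h import *
s=env.observe();print(s['position'],s['ft_force'],s['grip_width'],s['tool_rot'][:,1])
a=env.get_image('top')[:,:,::-1][110:260,150:490]
b=env.get_image('side')[:,:,::-1][120:384,210:450]
cv2.imwrite('pics/p.png',np.hstack([cv2.resize(a,None,fx=1.3,fy=1.3,interpolation=2)[:195].copy() if 0 else cv2.resize(a,(480,212)),cv2.resize(b,(193,212))]))
```

```text
[ 0.54542751 -0.42043553  0.24274682] [-0.66591805  0.70639422 -5.14025385] 0.007286552836648049 [ 9.99972499e-01  7.41374316e-03 -1.96070793e-04]
```

View pics/p.png

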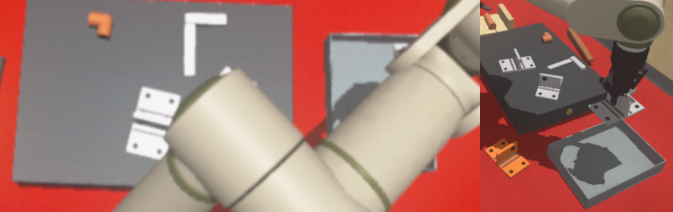

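The bracket hangs level over the tray and the two others stand unmoved. I'll lower it.

jog_arm:
  hand: [0,0,0,0,0]
  travel:
    - [0,0,-0.02]
    - [0,0,-0.03]
    - [0,0,-0.03]
    - [0,0,-0.03]
    - [0,0,-0.02]
  yaw: [0,0,0,0,0]

```text
time_s: 19.68
position: [0.5461, -0.4172, 0.1118]
tool_rot: [[-0.01, 1.0, -0.001], [1.0, 0.01, 0.001], [0.001, -0.001, -1.0]]
ft_force: [0.3, 0.1, -6.1]
grip_width: 0.0071
gripper_force: 48.9
```

jog_arm:
  hand: [0,0,0,0,0]
  travel:
    - [0,0,-0.02]
    - [0,0,-0.02]
    - [0,0,-0.015]
    - [0,0,-0.007]
    - [0,0,-0.003]
  yaw: [0,0,0,0,0]

```text
time_s: 20.3
position: [0.5462, -0.4189, 0.0478]
tool_rot: [[-0.009, 1.0, 0.0], [1.0, 0.009, -0.0], [-0.0, 0.0, -1.0]]
ft_force: [-0.1, -0.1, -5.8]
grip_width: 0.0069
gripper_force: 49.0
```

jog_arm:
  hand: [0,0,0,0,0]
  travel:
    - [0,0,-0.002]
    - [0,0,-0.002]
    - [0,0,-0.002]
    - [0,0,-0.001]
    - [0,0,-0.001]
  yaw: [0,0,0,0,0]

```text
time_s: 20.92
position: [0.5459, -0.4191, 0.0396]
tool_rot: [[-0.009, 1.0, 0.0], [1.0, 0.009, -0.0], [-0.0, 0.0, -1.0]]
ft_force: [0.4, -0.0, -5.6]
grip_width: 0.0069
gripper_force: 49.0
```

jog_arm:
  hand: [0,0,0,0,0]
  travel:
    - [0,0,-0.0008]
    - [0,0,-0.0008]
    - [0,0,-0.0006]
    - [0,0,-0.0004]
    - [0,0,-0.0004]
  yaw: [0,0,0,0,0]

```text
time_s: 21.55
position: [0.546, -0.419, 0.0366]
tool_rot: [[-0.009, 1.0, 0.0], [1.0, 0.009, -0.0], [-0.0, 0.0, -1.0]]
ft_force: [-0.5, -0.7, -5.3]
grip_width: 0.0072
gripper_force: 49.0
```

jog_arm:
  hand: [0,0,0,0,0]
  travel:
    - [0,0,-0.0003]
    - [0,0,-0.0003]
    - [0,0,-0.0003]
    - [0,0,-0.0003]
    - [0,0,0]
  yaw: [0,0,0,0,0]

```text
time_s: 22.18
position: [0.5459, -0.419, 0.0358]
tool_rot: [[-0.009, 1.0, 0.0], [1.0, 0.009, -0.0], [-0.0, 0.0, -1.0]]
ft_force: [-2.3, 1.8, -0.6]
grip_width: 0.0071
gripper_force: 49.6
```

It is seated, with the weight off the wrist. I'll open slowly and retreat.

jog_arm:
  hand: [0.009,0.011,0.014,0.02,0.03]
  travel:
    - [0,0,0]
    - [0,0,0]
    - [0,0,0]
    - [0,0,0]
    - [0,0,0]
  yaw: [0,0,0,0,0]

```text
time_s: 22.8
position: [0.546, -0.419, 0.0354]
tool_rot: [[-0.009, 1.0, 0.0], [1.0, 0.009, -0.0], [-0.0, 0.0, -1.0]]
ft_force: [-0.7, 0.1, -0.4]
grip_width: 0.0299
gripper_force: 0.0
```

jog_arm:
  hand: [0.04,0.05,0.05,0.05,0.05]
  travel:
    - [0,0,0]
    - [0,0,0.005]
    - [0,0,0.03]
    - [0,0,0.05]
    - [0,0,0.05]
  yaw: [0,0,0,0,0]

```text
time_s: 23.42
position: [0.5458, -0.4189, 0.1722]
tool_rot: [[-0.009, 1.0, -0.0], [1.0, 0.009, 0.0], [0.0, -0.0, -1.0]]
ft_force: [-0.1, 0.6, -0.0]
grip_width: 0.0502
gripper_force: 0.0
```

jog_arm:
  hand: [0.05,0.05,0.05,0.05,0.05]
  travel:
    - [0,0,0.04]
    - [-0.02,0,0.03]
    - [-0.03,0,0]
    - [-0.02,0,0]
    - [0,0,0]
  yaw: [0,0,0,0,0]

```text
time_s: 24.05
position: [0.4751, -0.4192, 0.2413]
tool_rot: [[-0.008, 1.0, 0.0], [1.0, 0.008, -0.001], [-0.001, 0.0, -1.0]]
ft_force: [-0.8, 0.5, 0.5]
grip_width: 0.0501
gripper_force: 0.0
```

Run:
```python
from h import *
s=env.observe();print(s['position'],s['ft_force'],s['grip_width'])
b=env.get_image('side')[:,:,::-1][120:384,180:470]; c=env.get_image('wrist')[:,:,::-1]
cv2.imwrite('pics/f.png',np.hstack([cv2.resize(b,(422,384)),cv2.resize(c,(370,278)) if 0 else cv2.resize(c,(370,384))]))
```

```text
[ 0.47514503 -0.41918872  0.24125182] [-0.84534599  0.46727504  0.53087579] 0.050067661485834365
```

View pics/f.png

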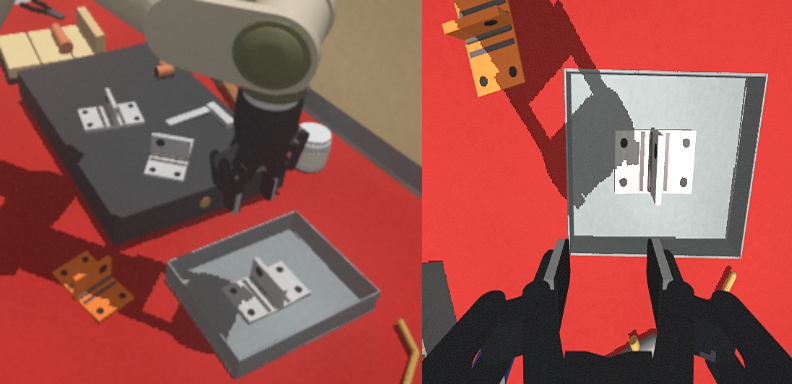

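The bracket stands upright and central in the tray, at (655,165) in the wrist view. The two others and the small things are undisturbed, and the gripper is clear.

```bash
python3 -c "
from rig import env
print(env.close_job())"
```

```text
the job is handed in; nothing more can be done
None
```

The left-hand bracket tipped under the fingertip (yielded at about 3 N, then held pressed at about 9 N), so I set it upright in the rework tray, touched nothing else but a 10 N press on the middle bracket (firm), never pressed the right-hand one, and handed the job in; no verdict came back.

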